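Roll the shaving stand upright on its draining mat

ROBOT

A 6-joint arm with a two-finger parallel gripper is mounted at the origin on the work surface. World frame = base frame: x ahead of the robot, y to its left, z up, the work surface at z = 0. Lengths are in m, angles in rad, forces in N, time in s.
With the tool pointing down it reaches from about 0.425 to 1.125 m from the base axis. Payload 14.9 kg.
Tool frame: the origin (TCP) lies at the very end of the fingers, on their centre line; the grasp point (between the pads) lies robot.grip_depth behind it (robot.grip_depth is the distance from the TCP to the grasp point, in m); z points along the fingers, y is the line along which they close (so a half turn about z gives the same grasp; the last joint's range is limited). The gripper opens to 91 mm and grips with 3 to 60 N. Pads are 32 mm wide; open, the fingers measure 118 mm over their backs; the gripper's body (76 mm by 178 mm) begins 60 mm behind the grasp point.
Start: joints at [-1.153, 0.379, 1.734, -0, 1.028, -0.033], TCP at [0.305, -0.63, 0.214] pointing down, gripper open.
Joint ranges: [-2.77, 2.77], [-0.74, 2.19], [0, 2.66], [-1.06, 4.2], [0.31, 2.87], [-3.08, 3.08]. Speed limits (rad/s): [1.89, 1.89, 2.39, 3.14, 3.14, 3.14].

INTERFACE

Orientations are given as a 3x3 rotation matrix whose columns are the frame's x, y, z axes.
In Python, from rig import robot, capture, job_done gives the robot as it stands. The module is installed in compiled form; this text tells all that it offers.
- The arm moves only by the shell command python3 -m jog 'ROWS' [FORCE]. ROWS is JSON, a list of rows, each a list of 7 numbers: the closure, from 0 (fully open) to 1 (shut), then the shift along the world's x, y, z in cm, then the turn, a rotation vector about the world's x, y, z in rad. A call has 1 to 5 rows; each row is the pose to reach, as a shift and turn from the pose commanded when the call began; what a row does not reach only later rows make up. A row lasts 1/10 s, in which the tool goes at most 50 mm and 8.59 degrees, less where a joint would pass 70% of its speed; a pose out of reach is approached as far as the arm can. A call with a gripper value outside its range is refused whole. The fingers move at their own pace and stop on an object; FORCE is the grip in N (left out, the last holds). Time passes only in rows, so rows that repeat a pose let the fingers close. It gives the time, the measured TCP pose, the force, the opening and the grip force at its end, in the units of the state.
- robot.read_state(): the state, without advancing time (a new reading comes with each control period).
- capture(name): name is "side" or "top" or "wrist"; returns a dict with "image" (400x640x3 uint8, red, green, blue), "camera_matrix" (3x3 intrinsics, pixels), "eye" and "rotation" of the camera in the world. Camera axes: x right, y up, looking along -z (the intrinsics and any distortion apply to the point x, -y, -z); pixel columns grow to the right and rows downward; lengths in m; the calibration is good to about 2 mm. The wrist camera is an equidistant fisheye: a pixel r from the principal point sees the ray r / f radians off the axis. A picture is of the moment at which its call begins. There is no depth.
- job_done(): hands the job in; it is judged then, once.
The state is a dict: "t": time; "joint_pos": joint angles; "qvel": joint speeds; "tau": joint torques, N m; "tool_pos": TCP position; "tcp_rot": TCP orientation; "wrist_force": force on the tool from outside, world axes, zero at the start; "wrist_torque": the same for the moment, N m; "opening": finger opening in m; "grasp_force": force on a finger pad.
Only numpy, scipy, OpenCV 4.12 (cv2) and the standard library are available. Lean on these libraries where they do the work, as an engineer would, in place of code of your own. Each camera call takes 0.05 s, during which the arm holds its last target. There are 200 camera calls.

TASK

The ceramic shaving stand has been left upside down on the draining mat. It is heavy and wet, so do not pick it up: tip it over its bottom edge a quarter turn at a time, letting it come to rest on its side in between, until its holes face up and its whole foot stands on the mat. Leave the bowl, jar, brush and mirror on the tray as they are.

Things in the scene. Friction and masses are not known exactly. Their poses are not given: they have to be found in the camera images.
- stand_centre (a point): Centre of the loose shaving stand, a block of white glazed ceramic with plain flat sides, 100 long (own x), 60 wide (own y), 62 high (own z). Own z points out of the top face, the one with holes: straight down at the start (upside down), straight up when upright. Rolled over a long edge, each quarter turn carries the centre about 61 mm sideways.
- stand: The same stand, 0.3 to 0.6 kg; origin at the centre of its foot face, axes as stand_centre. Top face: 12 mm wide dark blue border down the sides, blue rim, two 15 mm holes at own x -30 and +30, a 24 x 12 slot between, 46 deep. Foot: bare brown clay, uppermost at the start. The 100 mm between its ends is too wide for most grippers.
- foot0 (a point): Corner of the stand's foot face at own x = +50, y = +30 mm from the stand's long axis (31 mm from stand_centre along own -z).
- foot1 (a point): Corner of the stand's foot face at own x = +50, y = -30 mm from the stand's long axis (31 mm from stand_centre along own -z).
- foot2 (a point): Corner of the stand's foot face at own x = -50, y = -30 mm from the stand's long axis (31 mm from stand_centre along own -z).
- foot3 (a point): Corner of the stand's foot face at own x = -50, y = +30 mm from the stand's long axis (31 mm from stand_centre along own -z).
- mat_centre (a point): Centre of the top surface of the fixed grey-green ribbed silicone mat, 180 (own x) x 350 (own y), own z up, 12 mm above the ledge. Friction with the stand 0.9 to 1.3: pushed high on a long side, best with an upward sweep, the stand tips rather than slides. The stand starts anywhere along the mat, its long axis within 0.2 rad of the mat's x, either way round.
- tray: Bamboo tray, 330 (own x) x 490 (own y) mm, fixed. Origin under the middle of its floor, at ledge height; floor 8 thick, rim 10 wide and 30 high over the ledge. The mat's centre lies at own x = +60; the bystanders stand in the strip at own x = -94, on the side facing the robot: bowl and mirror at its ends, jar and brush between them in either order.
- bowl_centre (a point): Half-way up the white ceramic shaving bowl, rim 100 across, 55 mm high; loose, standing on the tray's floor; to be left alone.
- jar_centre (a point): Half-way up the clear plastic jar with white twist cap, 60 across, 75 mm high; loose, standing on the tray's floor; to be left alone.
- brush_centre (a point): Half-way up the wooden shaving brush standing on its handle, bristles up, 37 across, 100 mm high; loose, standing on the tray's floor; to be left alone.
- mirror_centre (a point): Half-way up the tiny black folding mirror standing open on the edges of its two leaves, each 60 wide and 85 mm high, some 100 wide over all; the point lies on its hinge pin; loose, standing on the tray's floor; to be left alone.
There are look-alikes about, which are no part of the job. Leave any green look-alike of the stand alone.

How it is judged:
On the way:
1. the stand lies at rest on one of its sides, a quarter turn from where it started (angle between stand_centre's own z axis and vertical between 1.42 and 1.72 rad and angular speed of stand below 0.2 rad/s), for 0.2 s.
At the end, for the whole second after the job is handed in: The stand is at rest, upright on its foot with the holes up (own z within 0.1 rad of vertical, centre 26 to 36 mm over the mat), and all four corners of its foot are on the mat (at most 3 mm past its edge) (angle between stand_centre's own z axis and vertical below 0.1 rad and z of stand_centre in the frame of mat_centre between 0.026 and 0.036 m and linear speed of stand below 0.02 m/s and x of foot0 in the frame of mat_centre between -0.093 and 0.093 m and y of foot0 in the frame of mat_centre between -0.178 and 0.178 m and x of foot1 in the frame of mat_centre between -0.093 and 0.093 m and y of foot1 in the frame of mat_centre between -0.178 and 0.178 m and x of foot2 in the frame of mat_centre between -0.093 and 0.093 m and y of foot2 in the frame of mat_centre between -0.178 and 0.178 m and x of foot3 in the frame of mat_centre between -0.093 and 0.093 m and y of foot3 in the frame of mat_centre between -0.178 and 0.178 m); the robot touches nothing.
It fails at once if the stand is picked up (its centre rises more than 68 mm above the mat; merely tipped over any edge it stays under 60 mm) (z of stand_centre in the frame of mat_centre above 0.068 m).
It fails at once if the bowl is shifted more than 20 mm or tipped over (distance of bowl_centre from where it was at the start of the episode above 0.02 m or angle between bowl_centre's own z axis and vertical above 0.4 rad).
It fails at once if the jar is shifted more than 20 mm or tipped over (distance of jar_centre from where it was at the start of the episode above 0.02 m or angle between jar_centre's own z axis and vertical above 0.4 rad).
It fails at once if the brush is shifted more than 20 mm or tipped over (distance of brush_centre from where it was at the start of the episode above 0.02 m or angle between brush_centre's own z axis and vertical above 0.4 rad).
It fails at once if the mirror is shifted more than 20 mm or tipped over (distance of mirror_centre from where it was at the start of the episode above 0.02 m or angle between mirror_centre's own z axis and vertical above 0.4 rad).
It also fails if it takes over 45 s, if anything falls off the work surface, if the arm or the gripper's body presses on something with over 40 N, if the wrist force passes 120 N, or if a joint passes its speed limit or range.

## Working session

There is one attempt and no reset: what is moved stays moved. The work goes in short steps, Python scripts to look and compute and a shell command to move; the robot and the scene stay as the last step left them, time stands still between calls to the robot, and variables do not carry over. Pictures are saved under pics/ and viewed, at most 10 in all, crops included, and the job is handed in when it is done.

```bash
mkdir -p pics; python3 - <<'E'
from rig import robot,capture
import cv2,numpy as np
for n in("top","side"):
    c=capture(n);cv2.imwrite(f"pics/{n}0.png",c["image"][:,:,::-1]);print(n,c["camera_matrix"],c["eye"],c["rotation"])
    np.savez(n+"0.npz",**c)
print(robot.grip_depth);print(robot.read_state())
E
```

```text
top [[513.80609345   0.         318.50136353]
 [  0.         513.80609345 196.76174145]
 [  0.           0.           1.        ]] [ 0.38686688 -0.0239238   1.28457331] [[ 0.01479785  0.98430946 -0.17582922]
 [-0.99979856  0.01218123 -0.01595163]
 [-0.01355952  0.17602985  0.98429144]]
side [[380.35932079   0.         318.53352853]
 [  0.         380.35932079 200.56594643]
 [  0.           0.           1.        ]] [0.4111046  0.70590944 0.6288128 ] [[-0.97052856  0.13973073 -0.19634062]
 [-0.24091472 -0.58240691  0.77637767]
 [-0.00586631  0.80079805  0.59890573]]
0.0188
{'t': 0.1, 'joint_pos': array([-1.15328379e+00,  3.79361741e-01,  1.73468288e+00, -4.72496675e-06,
        1.02849022e+00, -3.32905986e-02]), 'qvel': array([-1.92956247e-03, -4.90724538e-05, -1.61528643e-03, -2.22725298e-04,
       -7.33490152e-05,  5.18144601e-04]), 'tau': array([ 9.34473173e-04, -7.65045404e+01, -4.35292947e+01,  6.52374141e-02,
        3.98972060e-02,  4.08042155e-06]), 'tool_pos': array([ 0.30484786, -0.62976633,  0.21336948]), 'tcp_rot': array([[ 9.00096417e-01,  4.35690591e-01, -3.85744423e-04],
       [ 4.35690761e-01, -9.00096007e-01,  8.59611552e-04],
       [ 2.73176504e-05, -9.41798560e-04, -9.99999556e-01]]), 'wrist_force': array([-0.63443984,  0.57954324,  0.63948056]), 'wrist_torque': array([ 0.00447653, -0.01786668, -0.0179114 ]), 'grasp_force': 0.0, 'opening': 0.0908962494136292}
```

View pics/top0.png

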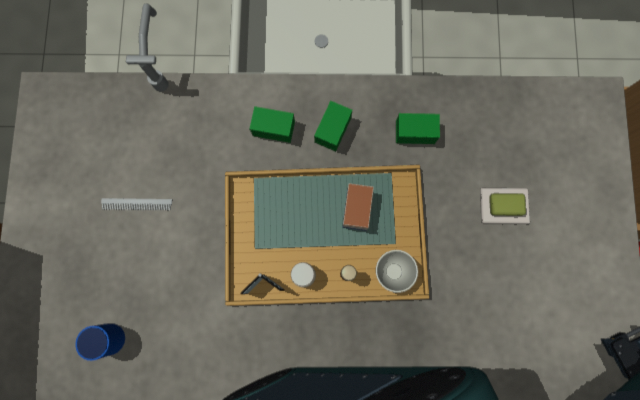

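View pics/side0.png

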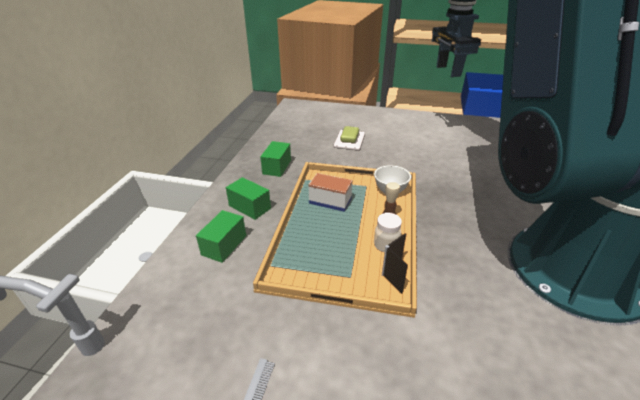

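The top view shows the stand, brown foot up, at about (359,206) near the right (−y) end of the mat (254–395, 175–248). The bowl (397,271), brush (348,272), jar (303,274) and mirror (262,285) are on the robot side. So I will roll it twice towards +y.

```bash
cat >h.py <<'E'
import cv2,numpy as np
def ray(c,uv,z):
    K=c["camera_matrix"];uv=np.atleast_2d(uv).astype(float)
    d=np.c_[(uv[:,0]-K[0,2])/K[0,0],-(uv[:,1]-K[1,2])/K[1,1],-np.ones(len(uv))]@c["rotation"].T
    return c["eye"]+d*((z-c["eye"][2])/d[:,2])[:,None]
def big(m):
    cs,_=cv2.findContours(cv2.morphologyEx(m.astype(np.uint8),cv2.MORPH_OPEN,np.ones((3,3))),cv2.RETR_EXTERNAL,cv2.CHAIN_APPROX_NONE)
    return max(cs,key=cv2.contourArea)[:,0]
def rect(c,m,z):
    p=ray(c,big(m),z)[:,:2]
    r=cv2.minAreaRect((p*1000).astype(np.float32));return r,cv2.boxPoints(r)
E
python3 - <<'E'
from h import *
c=dict(np.load("top0.npz"));im=c["image"];h=cv2.cvtColor(im,cv2.COLOR_RGB2HSV)
print(h[206,359],h[220,300],h[185,265],h[210,240])
H,S,V=h[...,0].astype(int),h[...,1],h[...,2]
roi=np.zeros(H.shape,bool);roi[165:305,222:432]=1
br=roi&((H<11)|(H>172))&(S>90);br[250:]=0
mat=roi&(H>70)&(H<105)&(S>30)
for n,m,z in(("foot",br,.074),("mat",mat,.012)):
    r,b=rect(c,m,z);print(n,r);print(b.round(1))
for n,u,z in(("bowl",(397,271),.06),("brush",(348,272),.1),("jar",(303,274),.08),("mirror",(262,280),.09)):print(n,ray(c,u,z).round(3))
E
```

```text
[ 11 140 137] [ 78  52 113] [ 78  50 123] [ 19 125 180]Traceback (most recent call last):
  File "<stdin>", line 9, in <module>
  File "h.py", line 10, in rect
    p=ray(c,big(m),z)[:,:2]
            ~~~^^^
  File "h.py", line 8, in big
    return max(cs,key=cv2.contourArea)[:,0]
           ~~~^^^^^^^^^^^^^^^^^^^^^^^^
ValueError: max() iterable argument is empty
```

```bash
python3 - <<'E'
from h import *
c=dict(np.load("top0.npz"));im=c["image"];h=cv2.cvtColor(im,cv2.COLOR_RGB2HSV)
H,S,V=h[...,0].astype(int),h[...,1],h[...,2]
roi=np.zeros(H.shape,bool);roi[165:305,222:432]=1
br=roi&((H<14)|(H>172))&(S>100)&(V>90);br[250:]=0;br[:176]=0
mat=roi&(H>65)&(H<105)&(S>30)
for n,m,z in(("foot",br,.074),("mat",mat,.012)):
    r,b=rect(c,m,z);print(n,r);print(b.round(1))
for n,u,z in(("bowl",(397,271),.06),("brush",(348,272),.1),("jar",(303,274),.08),("mirror",(262,280),.09)):print(n,ray(c,u,z).round(3))
E
```

```text
foot ((583.6259765625, -99.136474609375), (56.903228759765625, 95.98643493652344), 82.82255554199219)
[[ 532.5 -121.4]
 [ 627.7 -133.4]
 [ 634.8  -76.9]
 [ 539.6  -64.9]]
mat ((580.625244140625, -15.91949462890625), (177.23690795898438, 347.240966796875), 2.7911877632141113)
[[ 483.7  153.2]
 [ 500.6 -193.6]
 [ 677.6 -185. ]
 [ 660.7  161.8]]
bowl [[ 0.43  -0.192  0.06 ]]
brush [[ 0.425 -0.075  0.1  ]]
jar [[0.42  0.029 0.08 ]]
mirror [[0.404 0.122 0.09 ]]
```

```bash
python3 -m jog '[[0.5,12,21,0,0,0,0.5],[0.5,12,21,0,0,0,0.5],[0.5,12,21,0,0,0,0.5],[0.5,12,21,0,0,0,0.5],[0.5,12,21,0,0,0,0.5]]'
python3 -m jog '[[0.5,12,21,0,0,0,0.5],[0.5,12,21,0,0,0,0.5],[0.5,12,21,0,0,0,0.5],[0.5,12,21,0,0,0,0.5],[0.5,12,21,0,0,0,0.5]]'
```

```text
t: 0.6
tool_pos: [0.4256, -0.4178, 0.2137]
tcp_rot: [[0.579, 0.815, -0.0], [0.815, -0.579, 0.0], [0.0, -0.0, -1.0]]
wrist_force: [0.9, -1.0, 0.4]
opening: 0.054
grasp_force: 0.0
t: 1.1
tool_pos: [0.5457, -0.2077, 0.2139]
tcp_rot: [[0.117, 0.993, -0.0], [0.993, -0.117, 0.0], [0.0, -0.0, -1.0]]
wrist_force: [1.1, -0.6, 0.7]
opening: 0.0458
grasp_force: 0.0
```

```bash
python3 -m jog '[[0.5,3,4.0,0,0,0,0],[0.5,3,4.0,-5,0,0,0],[0.5,3,4.0,-10,0,0,0],[0.5,3,4.0,-15.3,0,0,0],[0.5,3,4.0,-15.3,0,0,0]]'
python3 - <<'E'
from rig import capture
import cv2
cv2.imwrite("pics/side1.png",cv2.resize(capture("side")["image"][100:300,250:500,::-1],None,fx=3,fy=3))
E
```

```text
t: 1.6
tool_pos: [0.571, -0.1686, 0.0553]
tcp_rot: [[0.119, 0.993, -0.009], [0.993, -0.119, 0.003], [0.002, -0.009, -1.0]]
wrist_force: [-0.8, -0.2, 0.7]
opening: 0.0458
grasp_force: 0.0
```

View pics/side1.png

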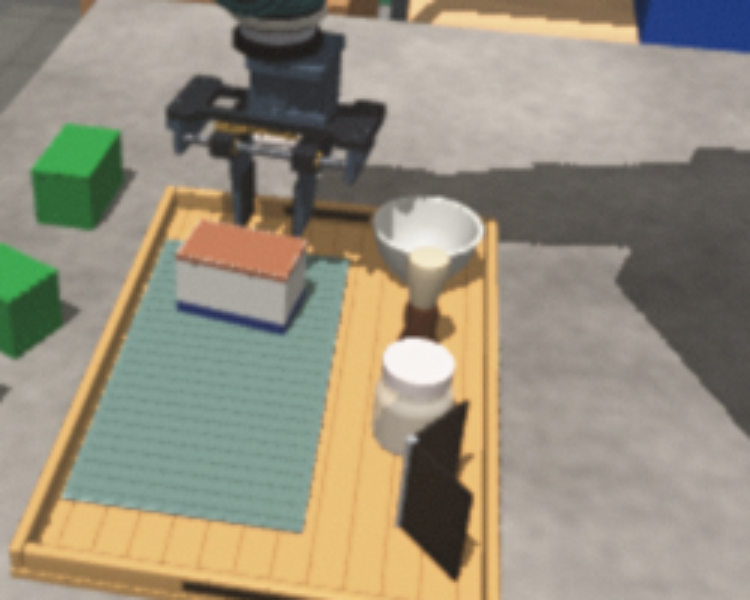

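The side view shows the fingers behind the stand's −y face, with the bowl, brush, jar and mirror clear. Next I make contact and push along the tipping arc.

```bash
python3 -m jog '[[0.5,0.2,1,0,0,0,0],[0.5,0.3,1.8,0,0,0,0],[0.5,0.3,2.3,0,0,0,0],[0.5,0.3,2.5,0.1,0,0,0],[0.5,0.3,2.7,0.3,0,0,0]]'
python3 -m jog '[[0.5,0,0.4,0.4,0,0,0],[0.5,0.1,0.9,0.9,0,0,0],[0.5,0.2,1.4,1.4,0,0,0],[0.5,0.2,1.4,1.4,0,0,0]]'
python3 - <<'E'
from rig import capture
import cv2
cv2.imwrite("pics/side2.png",cv2.resize(capture("side")["image"][120:270,280:440,::-1],None,fx=3,fy=3))
E
```

```text
t: 2.15
tool_pos: [0.5795, -0.1434, 0.0658]
tcp_rot: [[0.119, 0.993, 0.004], [0.993, -0.119, -0.001], [-0.001, 0.004, -1.0]]
wrist_force: [2.6, -4.6, 2.6]
opening: 0.0458
grasp_force: 2.0
t: 2.55
tool_pos: [0.5803, -0.1284, 0.0788]
tcp_rot: [[0.119, 0.993, 0.001], [0.993, -0.119, -0.0], [-0.0, 0.001, -1.0]]
wrist_force: [-1.0, -2.0, 0.5]
opening: 0.0455
grasp_force: 1.0
```

View pics/side2.png

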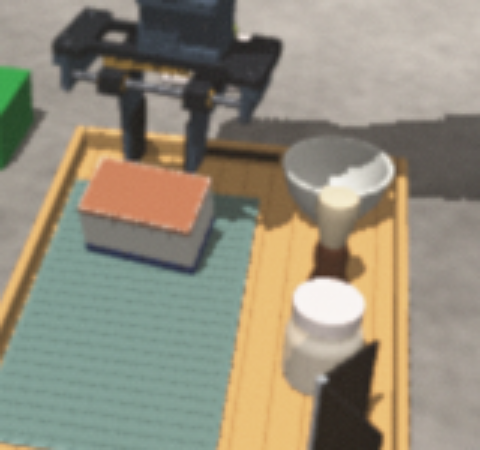

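It is tipping: the foot is leaning towards +y, about 10–15° so far, with the fingers still behind its upper part. I continue the arc over the balance point.

```bash
python3 -m jog '[[0.5,0.1,0.8,0.4,0,0,0],[0.5,0.2,1.6,0.7,0,0,0],[0.5,0.3,2.3,0.9,0,0,0],[0.5,0.4,3.0,1.05,0,0,0],[0.5,0.45,3.6,1.1,0,0,0]]'
python3 -m jog '[[0.5,0.1,0.5,0,0,0,0],[0.5,0.15,1.1,-0.1,0,0,0],[0.5,0.2,1.7,-0.2,0,0,0],[0.5,0.2,1.7,-0.2,0,0,0]]'
python3 - <<'E'
from rig import capture
import cv2
cv2.imwrite("pics/side3.png",cv2.resize(capture("side")["image"][120:270,280:440,::-1],None,fx=3,fy=3))
E
```

```text
t: 3.1
tool_pos: [0.5845, -0.0928, 0.089]
tcp_rot: [[0.12, 0.993, 0.0], [0.993, -0.12, 0.0], [0.0, -0.0, -1.0]]
wrist_force: [0.5, 0.7, 0.1]
opening: 0.0454
grasp_force: 0.0
t: 3.5
tool_pos: [0.5863, -0.0754, 0.0866]
tcp_rot: [[0.119, 0.993, -0.001], [0.993, -0.119, 0.0], [0.0, -0.001, -1.0]]
wrist_force: [0.3, -0.5, 0.5]
opening: 0.0457
grasp_force: 0.0
```

View pics/side3.png

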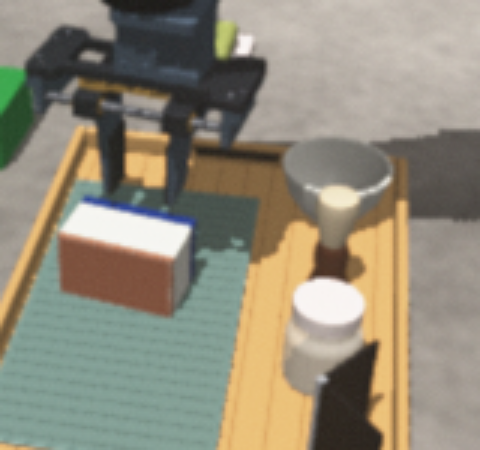

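The side view shows the stand at rest on its side, with the brown foot facing +y and the blue top face towards the fingers. I back off, lower the fingers and measure.

```bash
python3 -m jog '[[0.5,-0.6,-4.5,0.5,0,0,0],[0.5,-0.8,-7,0,0,0,0],[0.5,-0.8,-7,-2.7,0,0,0],[0.5,-0.8,-7,-2.7,0,0,0]]'
python3 - <<'E'
from h import *
from rig import capture
c=capture("top");im=c["image"];cv2.imwrite("pics/top4.png",cv2.resize(im[150:310,220:440,::-1],None,fx=3,fy=3))
h=cv2.cvtColor(im,cv2.COLOR_RGB2HSV);S,V=h[...,1],h[...,2]
m=(S<45)&(V>140);m[:176]=0;m[246:]=0;m[:,:256]=0;m[:,394:]=0
r,b=rect(c,m,.072);print(r);print(b.round(1))
E
```

```text
t: 3.95
tool_pos: [0.5766, -0.1464, 0.0576]
tcp_rot: [[0.121, 0.993, -0.004], [0.993, -0.121, 0.001], [0.001, -0.004, -1.0]]
wrist_force: [-1.3, 1.1, -0.2]
opening: 0.046
grasp_force: 0.0
((593.0096435546875, -35.98480987548828), (43.354793548583984, 102.39106750488281), 82.75070190429688)
[[539.5 -51. ]
 [641.1 -63.9]
 [646.5 -20.9]
 [545.   -8. ]]
```

View pics/top4.png

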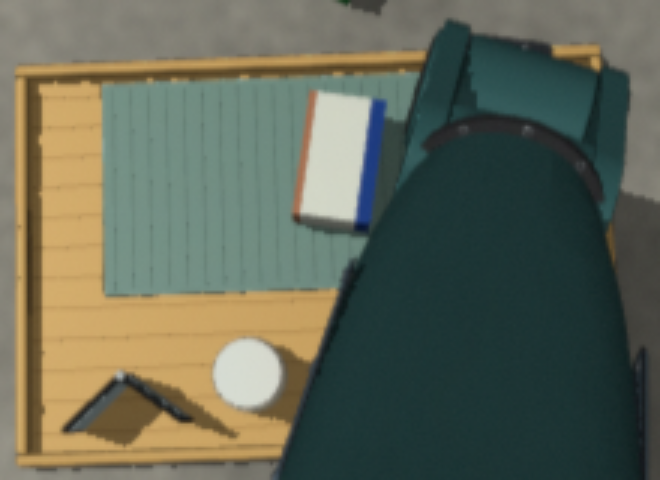

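The crop shows the stand's white side at (340,160), its blue top face at (372,165) on the finger side and its brown foot edge on the left. Its −y face is at y ≈ −0.07, so I push again.

```bash
python3 -m jog '[[0.5,0.5,2.5,0,0,0,0],[0.5,0.8,4.5,0,0,0,0],[0.5,1,5.6,0,0,0,0],[0.5,1,6.1,0.1,0,0,0],[0.5,1,6.4,0.4,0,0,0]]'
python3 -m jog '[[0.5,0,0.4,0.4,0,0,0],[0.5,0.1,0.9,0.9,0,0,0],[0.5,0.2,1.4,1.3,0,0,0],[0.5,0.2,1.4,1.3,0,0,0]]'
python3 - <<'E'
from rig import capture
import cv2
cv2.imwrite("pics/side5.png",cv2.resize(capture("side")["image"][120:270,280:440,::-1],None,fx=3,fy=3))
E
```

```text
t: 4.5
tool_pos: [0.5888, -0.0819, 0.0645]
tcp_rot: [[0.119, 0.993, 0.001], [0.993, -0.119, -0.0], [-0.0, 0.001, -1.0]]
wrist_force: [0.9, -2.0, -0.0]
opening: 0.0455
grasp_force: 0.8
t: 4.9
tool_pos: [0.5907, -0.0677, 0.0776]
tcp_rot: [[0.119, 0.993, 0.001], [0.993, -0.119, -0.0], [0.0, 0.001, -1.0]]
wrist_force: [-0.8, -1.1, 0.0]
opening: 0.0456
grasp_force: 0.8
```

View pics/side5.png

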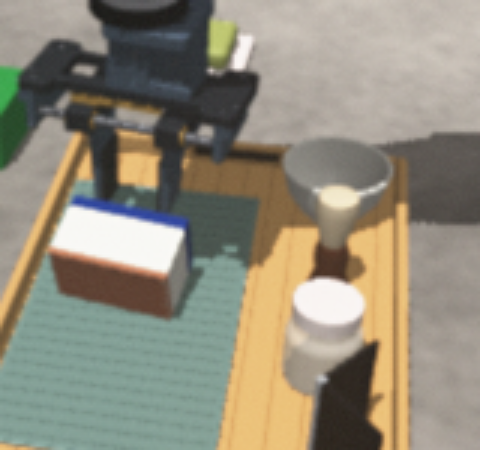

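The stand is tipping again, with the blue edge raised and leaning over and the foot turning under. I continue the arc.

```bash
python3 -m jog '[[0.5,0.1,0.8,0.45,0,0,0],[0.5,0.2,1.6,0.75,0,0,0],[0.5,0.3,2.3,0.95,0,0,0],[0.5,0.4,3.0,1.1,0,0,0],[0.5,0.45,3.6,1.15,0,0,0]]'
python3 -m jog '[[0.5,0.1,0.5,0,0,0,0],[0.5,0.15,1.1,0,0,0,0],[0.5,0.2,1.7,0,0,0,0],[0.5,0.2,1.7,0,0,0,0]]'
python3 - <<'E'
from rig import capture
import cv2
cv2.imwrite("pics/side6.png",cv2.resize(capture("side")["image"][120:270,280:440,::-1],None,fx=3,fy=3))
E
```

```text
t: 5.45
tool_pos: [0.5953, -0.0315, 0.0889]
tcp_rot: [[0.12, 0.993, 0.001], [0.993, -0.12, 0.0], [0.0, 0.0, -1.0]]
wrist_force: [-0.1, -0.6, -0.3]
opening: 0.0455
grasp_force: 0.0
t: 5.85
tool_pos: [0.5969, -0.0144, 0.0883]
tcp_rot: [[0.119, 0.993, -0.0], [0.993, -0.119, 0.0], [0.0, -0.0, -1.0]]
wrist_force: [-0.0, -0.3, -0.7]
opening: 0.0457
grasp_force: 0.0
```

View pics/side6.png

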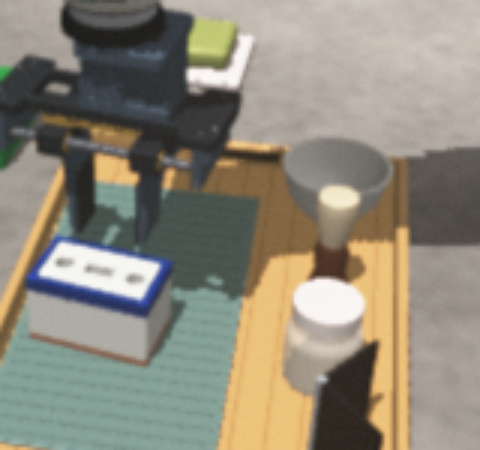

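Upright, with the holes up. I retract and check that the foot is on the mat.

```bash
python3 -m jog '[[0.5,-0.6,-4.5,1,0,0,0],[0.5,-0.6,-9,3,0,0,0],[0.5,-0.6,-13,6,0,0,0],[0.5,-0.6,-17,10,0,0,0],[0.5,-0.6,-17,10,0,0,0]]'
python3 - <<'E'
from h import *
from rig import capture
c=capture("top");im=c["image"]
cv2.imwrite("pics/top7.png",cv2.resize(im[150:310,220:440,::-1],None,fx=3,fy=3))
h=cv2.cvtColor(im,cv2.COLOR_RGB2HSV);H,S,V=[h[...,i].astype(int) for i in range(3)]
m=(H>105)&(H<130)&(S>120);m[:170]=0;m[250:]=0;m[:,:250]=0;m[:,396:]=0
r,b=rect(c,m,.074);print(r)
a=.0487;R=np.array([[np.cos(a),-np.sin(a)],[np.sin(a),np.cos(a)]])
print(((b-[580.6,-15.9])@R).round(1))
E
```

```text
t: 6.4
tool_pos: [0.5927, -0.1892, 0.1928]
tcp_rot: [[0.123, 0.992, 0.006], [0.992, -0.123, -0.002], [-0.002, 0.006, -1.0]]
wrist_force: [0.5, -0.2, 0.7]
opening: 0.0457
grasp_force: 0.0
((550.4927978515625, 7.988950252532959), (7.186709880828857, 14.274977684020996), 0.7450113892555237)
[[-32.2  32.6]
 [-32.8  18.3]
 [-25.6  18.1]
 [-25.1  32.3]]
```

View pics/top7.png

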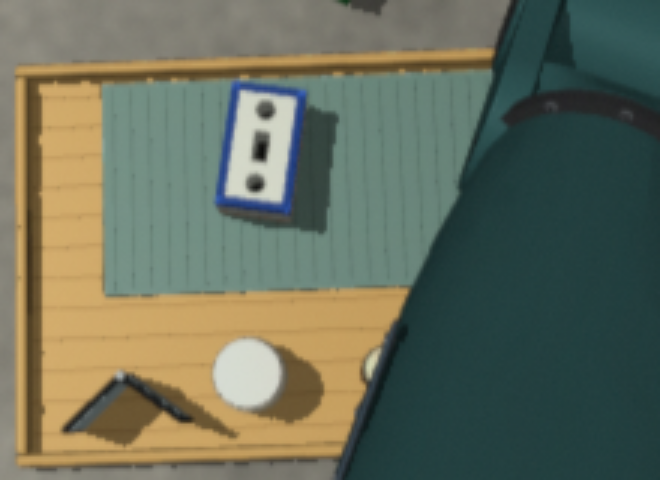

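The stand is upright on the mat, with its top-face corners in the crop at (234,83), (306,90), (292,214) and (217,208). The mirror, jar and brush are untouched. I check the margins numerically and hand in.

```bash
python3 - <<'E'
from h import *
from rig import job_done
c=dict(np.load("top0.npz"))
b=ray(c,np.array([(234,83),(306,90),(292,214),(217,208)])/3+[220,150],.074)[:,:2]*1000
a=.0487;R=np.array([[np.cos(a),-np.sin(a)],[np.sin(a),np.cos(a)]])
q=(b-[580.6,-15.9])@R;print(q.round(1))
if abs(q[:,0]).max()<88 and abs(q[:,1]).max()<170: print(job_done())
E
```

```text
[[ 71.6  58.3]
 [ 63.7   0.7]
 [-36.1  15.3]
 [-29.2  74.5]]
the job is handed in; nothing more can be done
None
```

I tipped the stand over twice towards +y and handed the job in: it stands upright with its holes up, all four foot corners at least 15 mm inside the mat's edge, and the tray items left alone.

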